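Load the roll-down fruit dispenser in order

ROBOT

A 6-joint arm with a two-finger parallel gripper is mounted at the origin on the work surface. World frame = base frame: x ahead of the robot, y to its left, z up, the work surface at z = 0. Lengths are in m, angles in rad, forces in N, time in s.
With the tool pointing down it reaches from about 0.25 to 0.775 m from the base axis. Payload 4 kg.
Tool frame: the origin (TCP) lies midway between the tips of the shut fingers; the grasp point (between the pads) lies robot.grip_point_offset behind it (robot.grip_point_offset is the distance from the TCP to the grasp point, in m); z points along the fingers, x is the direction in which the jaws open and shut, and the axes are right-handed (so a half turn about z gives the same grasp; the last joint's range is limited). The gripper opens to 94 mm and grips with 3 to 60 N. Pads are 16 mm wide; open, the fingers measure 119 mm over their backs; the gripper's body (75 mm by 177 mm) begins 78 mm behind the grasp point.
Start: joints at [1.059, 0.087, 1.371, -0, 1.684, -0.103], TCP at [0.219, 0.505, 0.182] pointing down, gripper open.
Joint ranges: [-3.1, 3.1], [-0.76, 2.03], [0.27, 2.55], [-1.08, 4.22], [0.17, 2.65], [-2.57, 2.57]. Speed limits (rad/s): [2.79, 2.79, 3.14, 3.14, 3.14, 3.14].

INTERFACE

Orientations are given as [roll, pitch, yaw] about the fixed x, y, z axes, in that order (R = Rz(yaw) Ry(pitch) Rx(roll)).
In Python, from bench import robot, optics, finder gives the robot as it stands. The module is installed in compiled form; this text tells all that it offers.
- The arm moves only by the tool arm_command, never from a script. Its argument "plan" is a list of rows, each a list of 5 numbers: the opening, from 0 (shut) to 1 (fully open), then the shift along the world's x, y, z in m, then the turn about the world's z in degrees. A call has 1 to 10 rows; each row is the pose to reach, as a shift and turn from the pose commanded when the call began; what a row does not reach only later rows make up. A row lasts 1/8 s, in which the tool goes at most 62.5 mm and 10.7 degrees, less where a joint would pass 70% of its speed; a pose out of reach is approached as far as the arm can. A call with a gripper value outside its range is refused whole. The fingers move at their own pace and stop on an object; the grip force is fixed at half the most. Time passes only in rows, so rows that repeat a pose let the fingers close. It gives the time, the measured TCP pose, the force and the opening at its end, in the units of the state.
- robot.get_obs(): the state, without advancing time (a new reading comes with each control period).
- optics.snapshot(name): name is "scene" or "top" or "wrist"; returns a dict with "image" (384x512x3 uint8, red, green, blue), "fx", "fy", "cx", "cy" (pixels), "position" and "rotation" of the camera in the world; the wrist camera has in their place "hand_eye" (4x4, takes a point from camera to tool coordinates, whose origin is the TCP and whose axes are the tool frame's). Camera axes: x right, y down, z forward; pixel columns grow to the right and rows downward; lengths in m; the calibration is good to about 2 mm. A picture is of the moment at which its call begins: read the wrist's pose just before it. There is no depth.
- robot.close_job(): hands the job in, once; it reports no verdict.
Trained networks look in the newest picture that a camera, given by its name, has taken for a name from the list of things; names that differ only in an ending like _2 or _b are one class to them, and where a whole thing is asked for, a point or a joint stands for the part that bears it (a point fixed in the world has none). Each returns a list of dicts, best first, with "p" (0 to 1); they miss things now and then, are a little off and sometimes report something else, mostly with a low value. They report only what shows in the picture. A call takes as long as a camera call. They do not tell look-alikes from the thing itself.
- finder.masks_of(label, camera): "pixels" (384x512 bool, what is visible of it) and "extent" ([left, top, right, bottom] in pixels, round what is visible of it).
The state is a dict: "time": time; "joint_positions": joint angles; "qvel": joint speeds; "joint_torque": joint torques, N m; "tool_pos": TCP position; "ee_rot": TCP orientation; "wrist_force": force on the tool from outside, world axes, zero at the start; "wrist_torque": the same for the moment, N m; "width": finger opening in m.
Only numpy, scipy, OpenCV 4.12 (cv2) and the standard library are available. Lean on these libraries where they do the work, as an engineer would, in place of code of your own. Each camera call takes 0.05 s, during which the arm holds its last target.

TASK

Load the sloping mint-green fruit dispenser so that the lime comes out first and the mandarin second: take the lime from the round wooden board and let it roll down from the open upper end of the chute to the stop, then do the same with the mandarin so that it comes to rest behind the lime. Leave the lemon in its seat on the board.

Things in the scene. Friction and masses are not known exactly. Their poses are not given: they have to be found in the camera images.
- lime_center (a point): Lime: a green ball with two small tips, 56 mm in diameter, about 90 g, grippable at any yaw. Starts in one of three seats (raised rings, tops 22 mm above the table) on a round wooden board 236 mm across; seat centres are 111 mm apart. This point is its centre, 46 mm above the table at the start.
- mandarin_center (a point): Mandarin: an orange ball with a small green stem button, 56 mm in diameter, about 90 g, grippable at any yaw. Starts in one of three seats (raised rings, tops 22 mm above the table) on a round wooden board 236 mm across; seat centres are 111 mm apart. This point is its centre, 46 mm above the table at the start.
- lemon_center (a point): Lemon (stays where it is): a yellow ball with two small tips, 56 mm in diameter, about 90 g, grippable at any yaw. Starts in one of three seats (raised rings, tops 22 mm above the table) on a round wooden board 236 mm across; seat centres are 111 mm apart. This point is its centre, 46 mm above the table at the start.
- rack_mouth (a point): Loading place of the fixed mint trough (332 x 96 mm): a fruit's centre here touches the chute floor, 84 mm above the table. z up, +x level along the trough to its upper end; it slopes 7 deg down to -x. Side walls (84 mm apart) reach this height. Open 85 mm to both ends; further down a wire hood, 40 mm above fruit centres. Resting fruit centres (x, z): 1st at stop -205, -25; 2nd -150, -18 mm.
Not all that is in view belongs to the job. Leave any purple look-alike of the part that bears mandarin_center alone.

How it is judged:
On the way, in this order (a step that is already met when the one before it is completed fails the run):
1. the lime lies at the stop of the chute, with the mandarin not yet in the chute (x of lime_center in the frame of rack_mouth between -0.2205 and -0.1905 m and y of lime_center in the frame of rack_mouth between -0.015 and 0.015 m and z of lime_center in the frame of rack_mouth between -0.0372 and -0.0132 m and horizontal distance between mandarin_center and lime_center above 0.1 m), for 0.2 s.
2. the mandarin lies behind the lime (x of lime_center in the frame of rack_mouth between -0.2205 and -0.1905 m and y of lime_center in the frame of rack_mouth between -0.015 and 0.015 m and z of lime_center in the frame of rack_mouth between -0.0372 and -0.0132 m and x of mandarin_center in the frame of rack_mouth between -0.1649 and -0.1349 m and y of mandarin_center in the frame of rack_mouth between -0.015 and 0.015 m and z of mandarin_center in the frame of rack_mouth between -0.0304 and -0.0064 m), for 0.2 s.
At the end, for the whole second after the job is handed in: The lime rests at the low stop of the chute and the mandarin right behind it, each within 15 mm along and across the chute and 12 mm in height of its resting place, both still (under 20 mm/s), and the lemon is within 20 mm of where it started (all of step 2 and linear speed of each of lime, mandarin below 0.02 m/s and distance of lemon_center from where it was at the start of the episode below 0.02 m); the robot touches nothing.
It fails at once if the lemon is moved more than 20 mm (distance of lemon_center from where it was at the start of the episode above 0.02 m).
It also fails if it takes over 72 s, if anything falls off the work surface, if the arm or the gripper's body presses on something with over 40 N, if the wrist force passes 120 N, or if a joint passes its speed limit or range.

## Working session

There is one attempt and no reset: what is moved stays moved. The work goes in short steps, Python scripts to look and compute and a tool call to move; the robot and the scene stay as the last step left them, time stands still between calls to the robot, and variables do not carry over. Pictures are saved under pics/ and viewed, and the job is handed in when it is done.

Besides the shell and the picture viewer there is one more tool, called after ">>>" as name([rows], argument=value, ...), one row to a line, values as JSON. arm_command: Moves the arm, as the interface text tells. Its arguments: {"type":"object","properties":{"plan":{"type":"array","items":{"type":"array","items":{"type":"number"}}}},"required":["plan"]}

```bash
mkdir -p pics
cat > h.py <<'E'
from bench import robot, optics, finder
import numpy as np, cv2
def save(s,n): cv2.imwrite('pics/'+n,cv2.cvtColor(s['image'],cv2.COLOR_RGB2BGR))
def pose(s):
    return np.array(s['position']),np.array(s['rotation'])
def ray(s,u,v):
    p,R=pose(s); d=R@np.array([(u-s['cx'])/s['fx'],(v-s['cy'])/s['fy'],1]); return p,d/np.linalg.norm(d)
def tri(rays):
    A=np.zeros((3,3));b=np.zeros(3)
    for p,d in rays:
        P=np.eye(3)-np.outer(d,d);A+=P;b+=P@p
    x=np.linalg.solve(A,b)
    return x,[np.linalg.norm((np.eye(3)-np.outer(d,d))@(x-p)) for p,d in rays]
def proj(s,X):
    p,R=pose(s);c=R.T@(np.array(X)-p);return s['fx']*c[0]/c[2]+s['cx'],s['fy']*c[1]/c[2]+s['cy']
E
python3 - <<'E'
from h import *
S={}
for c in ['scene','top']:
    s=optics.snapshot(c);S[c]=s;save(s,c+'1.png');print(c,s['position'],s['fx'])
    for l in ['lime_center','mandarin_center','lemon_center','rack_mouth']:
        for m in finder.masks_of(l,c):
            v,u=np.nonzero(m['pixels']);print(c,l,round(m['p'],2),m['extent'],u.mean().round(1),v.mean().round(1),len(u))
s=optics.snapshot('wrist');save(s,'wrist1.png')
print(robot.get_obs())
E
```

```text
scene [ 1.05278125 -0.40731246  1.14695967] 474.3400091067484
scene lime_center 0.51 [292.7, 160.1, 309.0, 178.0] 301.5 166.4 243
scene mandarin_center 0.7 [203.5, 190.1, 226.9, 212.1] 214.7 198.1 320
scene mandarin_center 0.63 [240.3, 228.3, 259.6, 246.1] 252.0 237.8 326
scene mandarin_center 0.59 [311.9, 187.8, 332.7, 208.2] 321.8 195.5 315
scene mandarin_center 0.52 [112.7, 215.9, 183.0, 355.2] 146.2 284.3 5772
scene mandarin_center 0.49 [345.3, 152.1, 370.2, 169.4] 358.9 159.0 283
scene lemon_center 0.54 [273.0, 184.4, 291.7, 204.0] 282.3 193.9 284
scene rack_mouth 0.76 [111.4, 216.8, 185.9, 356.6] 146.3 284.5 5867
top [0.32689825 0.05786522 1.15045337] 452.2493091546729
top lime_center 0.84 [162.5, 194.0, 184.2, 217.2] 171.7 205.0 370
top mandarin_center 0.95 [168.3, 151.6, 192.6, 175.8] 181.4 162.3 392
top mandarin_center 0.95 [264.5, 227.0, 287.3, 249.7] 275.8 237.8 352
top mandarin_center 0.85 [94.3, 166.8, 118.6, 190.6] 108.3 177.2 392
top mandarin_center 0.73 [263.6, 164.2, 283.3, 182.1] 272.6 171.8 359
top lemon_center 0.74 [202.6, 180.4, 224.0, 201.6] 214.7 190.4 418
top rack_mouth 0.78 [348.6, 126.8, 429.7, 266.9] 388.2 197.9 6334
{'time': 0.55, 'joint_positions': array([ 1.05892229e+00,  8.71912507e-02,  1.37072124e+00, -2.83423022e-06,
        1.68356728e+00, -1.03083961e-01]), 'qvel': array([-7.02550284e-04, -8.12207399e-04, -3.98993371e-04, -7.67257997e-04,
       -7.21047967e-05, -2.63884767e-04]), 'joint_torque': array([-7.76069064e-04, -3.39707959e+01, -3.02344215e+01,  7.17318314e-02,
        2.39408598e-02, -1.55982354e-05]), 'tool_pos': array([0.21863341, 0.50470329, 0.18189988]), 'ee_rot': array([ 3.14157824e+00, -1.11993711e-04,  1.16200593e+00]), 'wrist_force': array([-0.34843143,  0.2580633 , -0.48625967]), 'wrist_torque': array([-0.02015723, -0.01033975,  0.02085087]), 'width': 0.09396336955776036}
```

View pics/scene1.png

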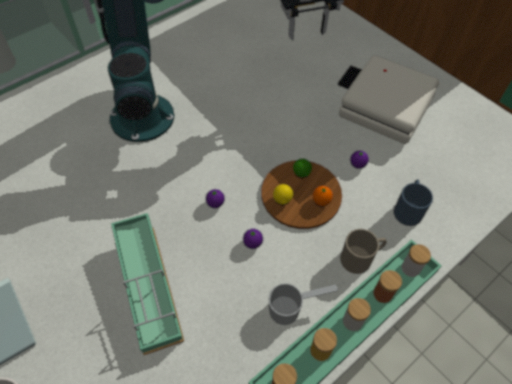

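View pics/top1.png

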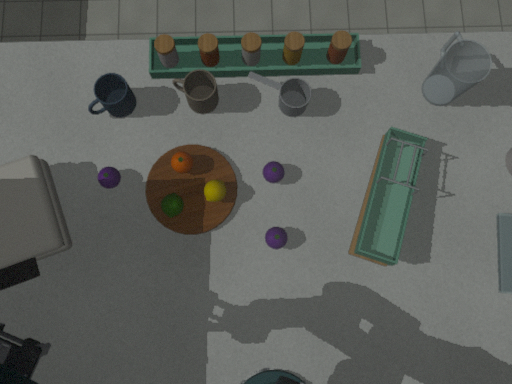

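View pics/wrist1.png

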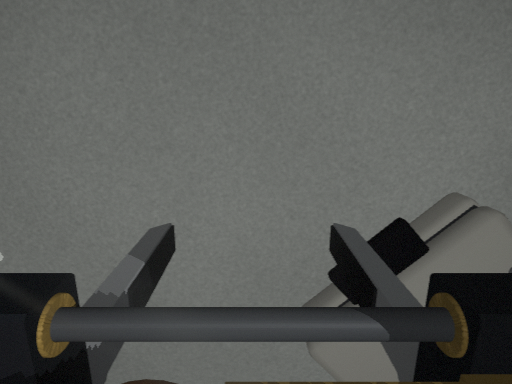

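The scene shows the lime at (302,167), the lemon at (283,194) and the mandarin at (322,196), with three purple decoys that I'll leave alone. The chute spans (132,218) to (163,347), and its hood wires sit at the far, low end. In the top view the lime is at (172,205), the mandarin at (181,162) and the lemon at (215,190). The chute runs from (408,132) at the low end to (375,258) at the open end.

Run:
```python
from h import *
S={c:optics.snapshot(c) for c in ['scene','top']}
def ctr(s,lo,hi,box):
    h=cv2.cvtColor(s['image'],cv2.COLOR_RGB2HSV);m=cv2.inRange(h,lo,hi)
    M=np.zeros_like(m);a,b,c,d=box;M[b:d,a:c]=m[b:d,a:c]
    n,l,st,ce=cv2.connectedComponentsWithStats(M);k=1+np.argmax(st[1:,4]);
    cs=cv2.findContours((l==k).astype(np.uint8),0,2)[0][0];return cv2.minEnclosingCircle(cs),ce[k],st[k]
P=dict(lime=((35,80,20),(85,255,255),(285,150,318,185),(155,185,190,222)),mand=((5,200,90),(17,255,255),(308,178,338,212),(165,145,197,180)),lemon=((22,150,80),(34,255,255),(268,178,298,208),(198,175,230,207)))
for k,(lo,hi,b1,b2) in P.items():
    a=ctr(S['scene'],lo,hi,b1);b=ctr(S['top'],lo,hi,b2)
    print(k,a,b)
    for i in (0,1):
        u=a[0][0] if i==0 else a[1];w=b[0][0] if i==0 else b[1]
        print(*[np.round(x,4) for x in tri([ray(S['scene'],*u),ray(S['top'],*w)])])
for c,(x0,x1,y0,y1),n in (('scene',(95,205,205,365),'rs.png'),('top',(340,440,115,275),'rt.png')):
    cv2.imwrite('pics/'+n,cv2.cvtColor(cv2.resize(S[c]['image'][y0:y1,x0:x1],None,fx=3.7,fy=3.7,interpolation=2),cv2.COLOR_RGB2BGR))
```

```text
lime (((302.0, 167.65383911132812), 9.25527286529541), array([302.01498127, 167.48689139]), array([293, 159,  19,  18, 267], dtype=int32)) (((172.0, 205.0), 12.16562557220459), array([171.69924812, 204.69423559]), array([161, 193,  22,  25, 399], dtype=int32))
[ 0.6898 -0.1747  1.1487] [0.4499 0.4499]
[ 0.6898 -0.1747  1.1487] [0.4499 0.4499]
mand (((322.5, 194.88461303710938), 9.997881889343262), array([322.52941176, 194.24264706]), array([313, 185,  20,  18, 272], dtype=int32)) (((178.5, 161.5), 9.823541641235352), array([178.04663212, 162.2642487 ]), array([171, 152,  16,  20, 193], dtype=int32))
[ 0.6898 -0.1747  1.1487] [0.4499 0.4499]
[ 0.6898 -0.1747  1.1487] [0.4499 0.4499]
lemon (((282.8345947265625, 193.30450439453125), 10.30593204498291), array([282.85046729, 193.14330218]), array([273, 183,  21,  21, 321], dtype=int32)) (((212.63861083984375, 190.84652709960938), 11.162972450256348), array([213.00581395, 190.69767442]), array([204, 180,  20,  22, 344], dtype=int32))
[ 0.6898 -0.1747  1.1487] [0.4499 0.4499]
[ 0.6898 -0.1747  1.1487] [0.4499 0.4499]
```

View pics/rs.png

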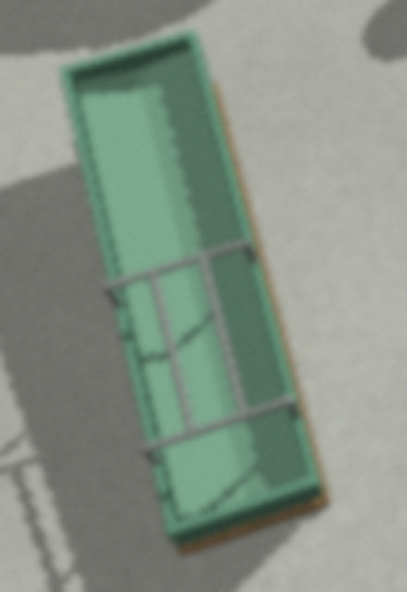

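View pics/rt.png

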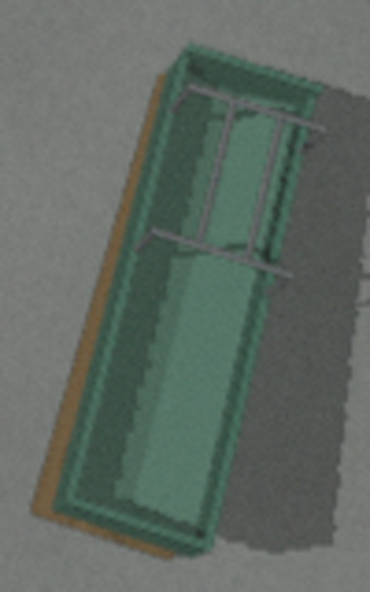

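Run:
```python
from h import *
for c in ['scene','top','wrist']:
    s=optics.snapshot(c);print(c,{k:v for k,v in s.items() if k!='image'})
```

```text
scene {'fx': 474.3400091067484, 'fy': 474.3400091067484, 'cx': 256.7022258553133, 'cy': 189.60010211733604, 'position': array([ 1.05278125, -0.40731246,  1.14695967]), 'rotation': array([-2.54196134, -0.00885389,  0.87286756])}
top {'fx': 452.2493091546729, 'fy': 452.2493091546729, 'cx': 249.781723029648, 'cy': 192.1670953217558, 'position': array([0.32689825, 0.05786522, 1.15045337]), 'rotation': array([-2.95851099, -0.00759747, -1.59889481])}
wrist {'fx': 318.41204190373725, 'fy': 318.41204190373725, 'cx': 251.93929228493812, 'cy': 193.5314425747905, 'hand_eye': array([[ 9.99999253e-01,  1.13022452e-03, -4.65987267e-04,
         1.06902441e-03],
       [-9.67869623e-04,  9.64791189e-01,  2.63015258e-01,
        -7.62377318e-02],
       [ 7.46846703e-04, -2.63014610e-01,  9.64791562e-01,
        -2.02412017e-01],
       [ 0.00000000e+00,  0.00000000e+00,  0.00000000e+00,
         1.00000000e+00]])}
```

```bash
cat >> h.py <<'E'
from scipy.spatial.transform import Rotation as Ro
def pose(s):
    if 'position' in s: return np.array(s['position']),Ro.from_euler('xyz',s['rotation']).as_matrix()
    o=s['obs'];T=np.eye(4);T[:3,:3]=Ro.from_euler('xyz',o['ee_rot']).as_matrix();T[:3,3]=o['tool_pos'];T=T@s['hand_eye'];return T[:3,3],T[:3,:3]
def wrist():
    o=robot.get_obs();s=optics.snapshot('wrist');s['obs']=o;return s
E
python3 - <<'E'
from h import *
S={c:optics.snapshot(c) for c in ['scene','top']}
T=lambda a,b:tri([ray(S['scene'],*a),ray(S['top'],*b)])
for n,a,b in (('lime',(301.5,168),(172,204.8)),('mand',(322.3,196),(181,162.8)),('lemon',(282.8,193.7),(214.2,190.8))):
    x,e=T(a,b);print(n,x.round(4),np.round(e,4))
C=[]
for n,a,b in (('UL',(65,70),(208,550)),('UR',(197,35),(60,508)),('LR',(320,490),(188,45)),('LL',(172,537),(322,88))):
    x,e=T(np.array(a)/3.7+(94.6,204.6),np.array(b)/3.7+(339.6,114.6));C.append(x);print(n,x.round(4),np.round(e,4))
C=np.array(C);u=(C[0]+C[1])/2;l=(C[2]+C[3])/2;d=u-l;print('upmid',u,'lowmid',l,'len',np.linalg.norm(d),'yaw',np.degrees(np.arctan2(d[1],d[0])),'slope',np.degrees(np.arcsin(d[2]/np.linalg.norm(d))),'w',np.linalg.norm(C[0]-C[1]),np.linalg.norm(C[2]-C[3]))
E
```

```text
lime [0.5049 0.2367 0.0408] [0.0008 0.0008]
mand [0.6126 0.2153 0.0381] [0.0001 0.0001]
lemon [0.5378 0.1325 0.0424] [0.0004 0.0004]
UL [ 0.3467 -0.2898  0.0874] [0.0013 0.0013]
UR [ 0.3756 -0.2014  0.0778] [0.0005 0.0005]
LR [ 0.6895 -0.3178  0.053 ] [0.0006 0.0006]
LL [ 0.6559 -0.4046  0.0566] [0.0016 0.0016]
upmid [ 0.36115127 -0.24561929  0.08261928] lowmid [ 0.67273088 -0.36122549  0.05480793] len 0.33349679909250096 yaw 159.64350354836486 slope 4.7836308187717576 w 0.09344369904240912 0.09317111841765607
```

>>> arm_command([
  [1,0.05,-0.045,0.02,0],
  [1,0.1,-0.09,0.04,0],
  [1,0.15,-0.135,0.04,0],
  [1,0.2,-0.18,0.04,0],
  [1,0.2,-0.2,0.04,0],
  [1,0.2,-0.2,0.04,0],
])

```text
time: 1.65
tool_pos: [0.42, 0.3026, 0.2219]
ee_rot: [3.141, 0.0, 1.157]
wrist_force: [-0.3, -0.7, -0.2]
width: 0.0937
```

Run:
```python
from h import *
print(robot.grip_point_offset)
s=wrist();save(s,'w2.png');print(s['obs']['tool_pos'],s['obs']['ee_rot'],s['obs']['time'])
print(pose(s))
for n,X in dict(lime=[.505,.237,.044],mand=[.6126,.2153,.044],lemon=[.538,.1325,.044]).items(): print(n,proj(s,X))
for l in ['lime_center','mandarin_center','lemon_center']:
    for m in finder.masks_of(l,'wrist'):
        v,u=np.nonzero(m['pixels']);print(l,round(m['p'],2),m['extent'],u.mean().round(1),v.mean().round(1))
```

```text
0.0188
[0.41998556 0.30262954 0.22194797] [3.14133075e+00 3.50269531e-05 1.15717369e+00] 1.65
(array([0.35055616, 0.33428075, 0.42434017]), array([[ 4.01042650e-01,  8.83824785e-01,  2.40870386e-01],
       [ 9.16059052e-01, -3.86706840e-01, -1.06271509e-01],
       [-7.79167628e-04,  2.63270905e-01, -9.64721630e-01]]))
lime (np.float64(231.2886045042818), np.float64(250.37302319511724))
mand (np.float64(249.34538047293915), np.float64(321.1875011943477))
lemon (np.float64(171.6055689109212), np.float64(298.97823061398174))
lime_center 0.61 [209.7, 226.9, 251.8, 275.8] 230.8 251.4
mandarin_center 0.91 [359.8, 228.9, 390.9, 260.0] 375.2 242.6
mandarin_center 0.91 [13.2, 241.4, 63.6, 272.9] 36.2 258.0
mandarin_center 0.68 [238.1, 297.0, 256.6, 346.5] 247.3 322.3
mandarin_center 0.63 [107.9, 353.1, 122.5, 369.8] 114.6 361.6
lemon_center 0.94 [150.6, 278.2, 191.1, 306.3] 170.9 294.7
```

View pics/w2.png

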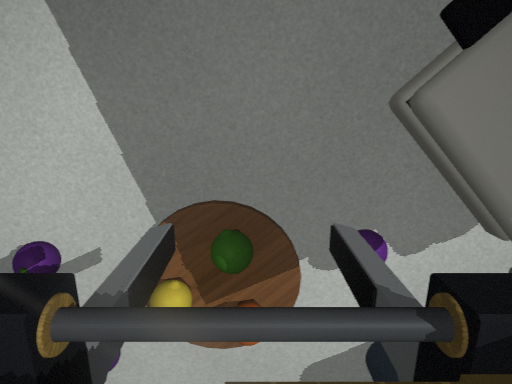

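The wrist view shows the lime at (231,251) and the lemon at (171,295). Both match the projections of my triangulated points to within a pixel or so, except about 4 px on the lemon, which is partly hidden. Next I move over the lime and part way down.

>>> arm_command([
  [1,0.043,-0.034,0,0],
  [1,0.086,-0.067,-0.03,0],
  [1,0.086,-0.067,-0.09,0],
  [1,0.086,-0.067,-0.12,0],
  [1,0.086,-0.067,-0.12,0],
  [1,0.086,-0.067,-0.12,0],
])

```text
time: 2.6
tool_pos: [0.5053, 0.2391, 0.1038]
ee_rot: [3.139, -0.002, 1.164]
wrist_force: [-0.4, 0.0, 0.9]
width: 0.0943
```

Run:
```python
from h import *
s=wrist();save(s,'w3.png');print(s['obs']['tool_pos'],s['obs']['ee_rot'],s['obs']['time'])
for n,X in dict(lime=[.505,.237,.046],mand=[.6126,.2153,.044],lemon=[.538,.1325,.044]).items(): print(n,proj(s,X))
for l in ['lime_center']:
    for m in finder.masks_of(l,'wrist'):
        v,u=np.nonzero(m['pixels']);print(l,round(m['p'],2),m['extent'],u.mean().round(1),v.mean().round(1))
```

```text
[0.50527198 0.23906008 0.10379519] [ 3.13947952e+00 -2.16036682e-03  1.16376983e+00] 2.6
lime (np.float64(248.33174659983672), np.float64(200.03684726206464))
mand (np.float64(272.5128027832956), np.float64(308.1506509214674))
lemon (np.float64(158.11346530528857), np.float64(274.3058282525814))
```

View pics/w3.png

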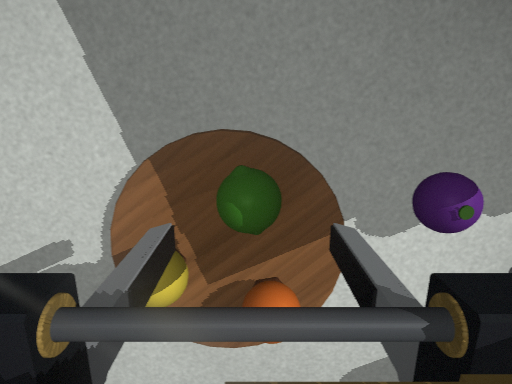

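The lime is at (249,200) against a prediction of (248,200), so its position and height are confirmed. I'll descend, grip and lift.

>>> arm_command([
  [1,0,-0.001,-0.04,0],
  [1,0,-0.001,-0.075,0],
  [1,0,-0.001,-0.075,0],
  [0.3,0,-0.001,-0.075,0],
  [0.3,0,-0.001,-0.075,0],
  [0.3,0,-0.001,-0.075,0],
  [0.3,0,-0.001,-0.075,0],
  [0.3,0,-0.001,-0.03,0],
  [0.3,0,-0.001,0.03,0],
  [0.3,0,-0.001,0.09,0],
])

```text
time: 3.95
tool_pos: [0.5043, 0.2365, 0.1935]
ee_rot: [-3.141, 0.0, 1.162]
wrist_force: [1.1, 0.5, 0.3]
width: 0.0296
```

Run:
```python
from h import *
s=wrist();save(s,'w4.png');print(s['obs']['tool_pos'],s['obs']['width'],s['obs']['wrist_force'])
t=optics.snapshot('top');save(t,'t4.png')
```

```text
[0.50428196 0.23653651 0.19348902] 0.029585939447786678 [1.09358155 0.46008397 0.3322181 ]
```

View pics/w4.png

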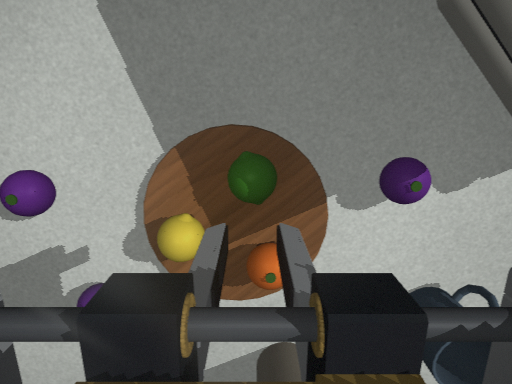

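View pics/t4.png

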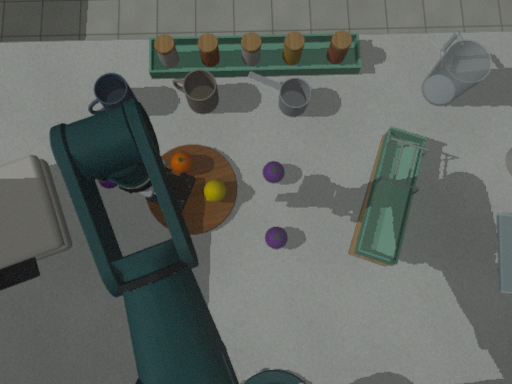

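The grasp missed. The lime is still in its seat at (252,178) in the wrist view, straight below the TCP, so the fingers probably hadn't closed before the lift. I'll repeat it and check the width before lifting.

>>> arm_command([
  [1,0,0,0,0],
  [1,0,0,0,0],
  [1,0,0,0,0],
  [1,0,0,-0.05,0],
  [1,0,0,-0.08,0],
  [1,0,0,-0.08,0],
])

```text
time: 4.8
tool_pos: [0.5019, 0.2357, 0.1076]
ee_rot: [-3.135, 0.006, 1.162]
wrist_force: [0.1, -0.2, 0.1]
width: 0.0852
```

>>> arm_command([
  [1,0,0,-0.045,0],
  [1,0,0,-0.085,0],
  [1,0,0,-0.085,0],
  [1,0,0,-0.085,0],
])

```text
time: 5.3
tool_pos: [0.5063, 0.2373, 0.0294]
ee_rot: [3.139, -0.003, 1.162]
wrist_force: [-0.4, -0.4, 0.8]
width: 0.0937
```

>>> arm_command([
  [0,0,0,0,0],
  [0,0,0,0,0],
  [0,0,0,0,0],
  [0,0,0,0,0],
  [0,0,0,0,0],
  [0,0,0,0,0],
])

```text
time: 6.05
tool_pos: [0.5046, 0.2365, 0.027]
ee_rot: [3.142, 0.0, 1.162]
wrist_force: [-1.8, -0.7, 1.3]
width: 0.0535
```

>>> arm_command([
  [0,0,0,0,0],
  [0,0,0,0,0],
  [0,0,0,0,0],
])

```text
time: 6.42
tool_pos: [0.5046, 0.2365, 0.027]
ee_rot: [3.142, 0.0, 1.162]
wrist_force: [-1.6, -2.0, 1.1]
width: 0.0528
```

>>> arm_command([
  [0,0,0,0.01,0],
  [0,0,0,0.03,0],
  [0,0,0,0.06,0],
  [0,0,0,0.1,0],
  [0,0,0,0.13,0],
  [0,0,0,0.14,0],
])

```text
time: 7.18
tool_pos: [0.5058, 0.2374, 0.1697]
ee_rot: [3.138, -0.004, 1.162]
wrist_force: [0.5, 0.1, -1.0]
width: 0.0527
```

Run:
```python
from h import *
s=wrist();save(s,'w5.png');print(s['obs']['tool_pos'],s['obs']['width'],s['obs']['wrist_force'])
```

```text
[0.50584403 0.23740177 0.16974757] 0.0526871198745239 [ 0.46371797  0.07669207 -0.96428489]
```

View pics/w5.png

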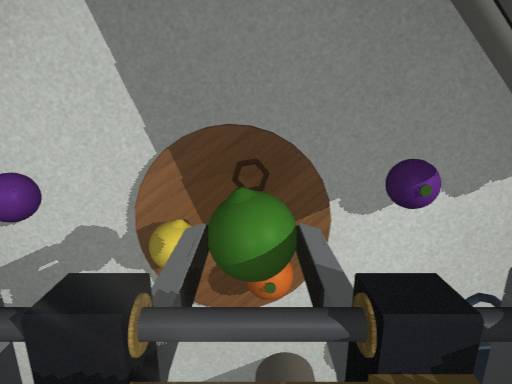

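The lime is held at about (252,235) and its seat at (251,175) is empty. Next I carry it over the mouth and turn the jaws along the chute.

>>> arm_command([
  [0,-0.006,-0.05,0.02,-9.5],
  [0,-0.012,-0.103,0.02,-19],
  [0,-0.019,-0.16,0.02,-29],
  [0,-0.026,-0.22,0.02,-39],
  [0,-0.033,-0.28,0.02,-49],
  [0,-0.04,-0.34,0.02,-59],
  [0,-0.047,-0.4,0.02,-69],
  [0,-0.054,-0.46,0.02,-79],
  [0,-0.06,-0.513,0.02,-87],
  [0,-0.06,-0.513,0.02,-87],
])

```text
time: 8.48
tool_pos: [0.443, -0.2789, 0.1843]
ee_rot: [-3.141, 0.004, -0.362]
wrist_force: [-0.0, 0.4, -0.9]
width: 0.0524
```

Run:
```python
from h import *
s=wrist();save(s,'w6.png');print(s['obs']['tool_pos'],s['obs']['ee_rot'],s['obs']['width'])
t=optics.snapshot('top');save(t,'t6.png')
t=optics.snapshot('scene');save(t,'s6.png')
for X in ([.445,-.277,.056],[.3612,-.2456,.09],[.6727,-.3612,.05]):print(proj(s,X))
```

```text
[ 0.44302306 -0.27893278  0.18430273] [-3.14090829  0.00386986 -0.3620178 ] 0.052360068226686436
(np.float64(253.17980286320173), np.float64(179.6541352197532))
(np.float64(160.16963039135635), np.float64(187.6098046030665))
(np.float64(478.3185225916942), np.float64(177.08492035111647))
```

View pics/w6.png

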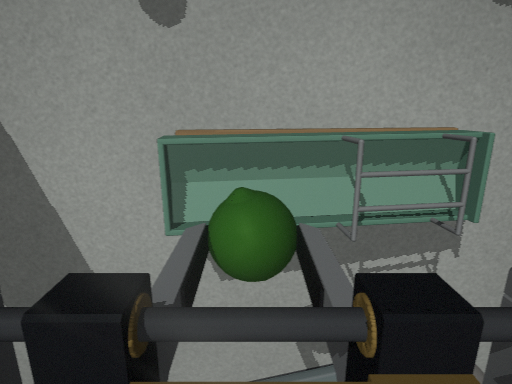

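View pics/s6.png

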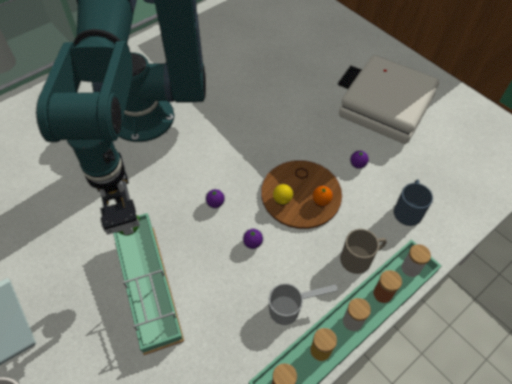

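The wrist view shows the chute rim from (163,187) at the upper end to (485,178) at the low end. That is within 1 px across the chute of my predictions. The lime hangs over the mouth with the jaws along the chute. I'll lower it next.

>>> arm_command([
  [0,0,0,0,0],
  [0,0,0,-0.05,0],
  [0,0,0,-0.09,0],
  [0,0,0,-0.11,0],
  [0,0,0,-0.117,0],
  [0,0,0,-0.117,0],
  [0,0,0,-0.117,0],
])

```text
time: 9.5
tool_pos: [0.4456, -0.2767, 0.0715]
ee_rot: [3.141, -0.003, -0.356]
wrist_force: [0.1, 0.3, -0.7]
width: 0.0528
```

Run:
```python
from h import *
s=wrist();save(s,'w7.png');print(s['obs']['tool_pos'],s['obs']['ee_rot'],s['obs']['width'])
```

```text
[ 0.44561045 -0.27666627  0.0715054 ] [ 3.14072702e+00 -2.83270254e-03 -3.55832688e-01] 0.05276151338075746
```

View pics/w7.png

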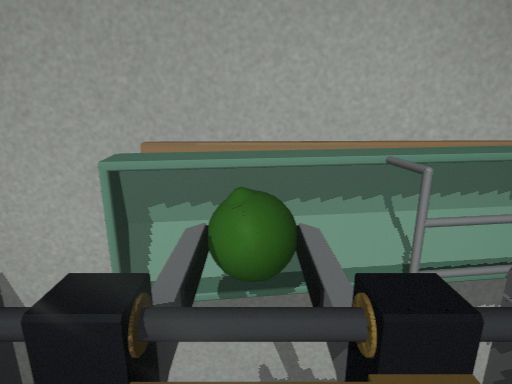

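Run:
```python
from h import *
s=wrist();t=np.radians(159.64);n=np.array([-np.sin(t),np.cos(t),0])
g=s['obs']['tool_pos']+np.array([0,0,.0188]);print('ball',proj(s,g))
m=np.array([.445,-.277,.084])
for k in (-.048,-.042,.042,.048):print(k,proj(s,m+k*n))
g=cv2.cvtColor(s['image'],cv2.COLOR_RGB2HSV)
for c in (190,320,350):print(c,[(r,g[r,c].tolist()) for r in list(range(152,168,2))+list(range(262,306,3))])
```

```text
ball (np.float64(251.59232885154603), np.float64(235.94132896833108))
-0.048 (np.float64(250.78010511167759), np.float64(158.09877272353447))
-0.042 (np.float64(250.7868200724012), np.float64(167.95720418157626))
0.042 (np.float64(250.8704262772784), np.float64(290.70193407231176))
0.048 (np.float64(250.87574213132788), np.float64(298.5062958467138))
190 [(152, [73, 70, 99]), (154, [76, 74, 97]), (156, [74, 75, 99]), (158, [76, 77, 100]), (160, [75, 77, 132]), (162, [75, 75, 126]), (164, [75, 75, 125]), (166, [76, 74, 121]), (262, [80, 15, 52]), (265, [84, 41, 31]), (268, [78, 46, 28]), (271, [83, 38, 27]), (274, [72, 53, 24]), (277, [80, 67, 23]), (280, [80, 35, 22]), (283, [90, 49, 21]), (286, [80, 31, 25]), (289, [83, 51, 20]), (292, [45, 51, 20]), (295, [72, 64, 20]), (298, [60, 23, 22]), (301, [53, 38, 27]), (304, [90, 28, 27])]
320 [(152, [74, 75, 98]), (154, [74, 77, 99]), (156, [77, 78, 104]), (158, [75, 76, 127]), (160, [76, 74, 124]), (162, [75, 75, 122]), (164, [77, 74, 97]), (166, [74, 62, 90]), (262, [90, 10, 99]), (265, [98, 10, 98]), (268, [100, 8, 98]), (271, [98, 10, 100]), (274, [90, 8, 92]), (277, [90, 7, 74]), (280, [53, 27, 38]), (283, [150, 13, 20]), (286, [60, 12, 21]), (289, [78, 55, 23]), (292, [105, 43, 24]), (295, [80, 35, 22]), (298, [120, 11, 23]), (301, [120, 12, 22]), (304, [130, 32, 24])]
350 [(152, [75, 77, 100]), (154, [76, 81, 97]), (156, [75, 76, 131]), (158, [76, 77, 126]), (160, [76, 77, 123]), (162, [75, 76, 118]), (164, [78, 76, 77]), (166, [76, 66, 89]), (262, [75, 65, 138]), (265, [74, 66, 140]), (268, [75, 81, 98]), (271, [76, 80, 96]), (274, [76, 79, 97]), (277, [76, 84, 97]), (280, [77, 76, 97]), (283, [76, 34, 97]), (286, [98, 11, 95]), (289, [90, 8, 98]), (292, [110, 8, 97]), (295, [98, 10, 98]), (298, [98, 11, 97]), (301, [100, 8, 97]), (304, [102, 13, 97])]
```

The ball sits centred across the chute and the rim edges agree within about 2–3 mm. I'll release it now.

>>> arm_command([
  [0.75,0,0,0,0],
  [0.75,0,0,0,0],
  [0.75,0,0,0,0],
  [0.75,0,0,0.01,0],
  [0.75,0,0,0.06,0],
  [0.75,0,0,0.12,0],
  [0.75,0,0,0.12,0],
  [0.75,0,0,0.12,0],
  [0.75,0,0,0.12,0],
])

```text
time: 10.72
tool_pos: [0.4438, -0.2757, 0.1879]
ee_rot: [-3.14, 0.003, -0.356]
wrist_force: [0.4, 0.5, 0.7]
width: 0.0705
```

Run:
```python
from h import *
s=wrist();save(s,'w8.png');print(s['obs']['tool_pos'],s['obs']['time'],s['obs']['width'])
t=optics.snapshot('scene');save(t,'s8.png')
```

```text
[ 0.44379261 -0.27566571  0.18791235] 10.725 0.07047959973942487
```

View pics/w8.png

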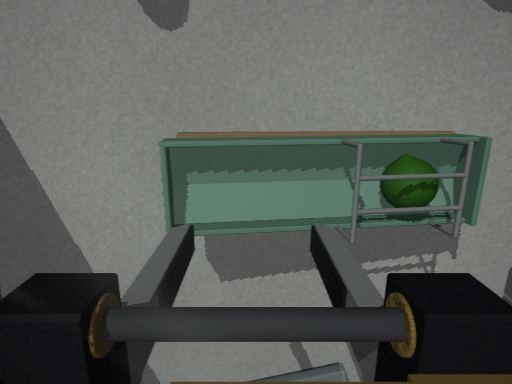

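View pics/s8.png

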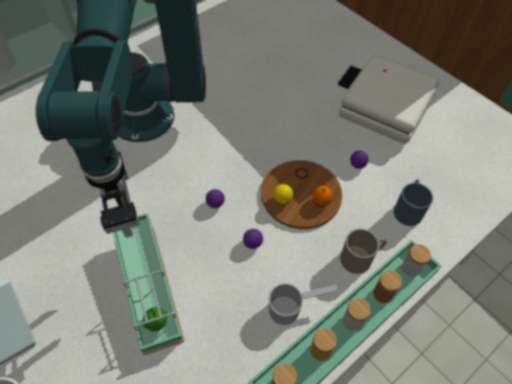

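The lime has rolled down under the hood, at (410,182) in the wrist view. The mandarin is next, and the present yaw keeps the jaws clear of the lemon.

>>> arm_command([
  [1,0.02,0.058,0,0],
  [1,0.04,0.117,0,0],
  [1,0.06,0.176,0,0],
  [1,0.08,0.234,0,0],
  [1,0.1,0.293,0,0],
  [1,0.12,0.351,0,0],
  [1,0.14,0.41,0,0],
  [1,0.16,0.468,0,0],
  [1,0.168,0.491,-0.02,0],
  [1,0.168,0.491,-0.04,0],
])

```text
time: 12.08
tool_pos: [0.6121, 0.216, 0.1468]
ee_rot: [3.139, 0.002, -0.354]
wrist_force: [0.7, -0.7, -0.7]
width: 0.094
```

Run:
```python
from h import *
t=optics.snapshot('scene');save(t,'s9.png')
T=optics.snapshot('top');save(T,'t9.png')
s=wrist();save(s,'w9.png');print(s['obs']['tool_pos'],s['obs']['ee_rot'])
for n,X in dict(mand=[.6126,.2153,.046],lemon=[.538,.1325,.046]).items(): print(n,proj(s,X))
for l in ['mandarin_center','lemon_center']:
    for m in finder.masks_of(l,'wrist'):
        v,u=np.nonzero(m['pixels']);print(l,round(m['p'],2),m['extent'],u.mean().round(1),v.mean().round(1))
R={}
for n,c,b in (('scene',t,(115,280,185,350)),('top',T,(365,125,425,200))):
    h=cv2.cvtColor(c['image'],cv2.COLOR_RGB2HSV);m=cv2.inRange(h,(45,170,15),(72,255,255));M=np.zeros_like(m);M[b[1]:b[3],b[0]:b[2]]=m[b[1]:b[3],b[0]:b[2]]
    v,u=np.nonzero(M);print(n,len(u));R[n]=((u.min()+u.max())/2,(v.min()+v.max())/2) if len(u) else None
print(R)
if all(R.values()):
    x,e=tri([ray(t,*R['scene']),ray(T,*R['top'])]);a=np.radians(159.64);d=x-[.445,-.277,.084];print(x,e,'rel',d@[np.cos(a),np.sin(a),0],d@[-np.sin(a),np.cos(a),0],d[2])
```

```text
[0.61013346 0.21379067 0.14436889] [ 3.13557312  0.00744429 -0.35638422]
mand (np.float64(254.1850043128227), np.float64(186.0166751949332))
lemon (np.float64(215.24634619782478), np.float64(280.5825218380205))
mandarin_center 0.84 [275.3, 338.9, 325.1, 381.0] 299.8 362.2
mandarin_center 0.8 [226.2, 158.0, 286.1, 219.2] 255.5 187.8
mandarin_center 0.76 [119.0, 0.0, 186.3, 38.9] 152.6 16.3
mandarin_center 0.59 [162.3, 376.0, 192.5, 381.8] 177.2 379.8
lemon_center 0.9 [191.7, 253.7, 245.6, 305.4] 216.1 281.1
scene 334
top 0
{'scene': (np.float64(157.0), np.float64(329.5)), 'top': None}
```

View pics/w9.png

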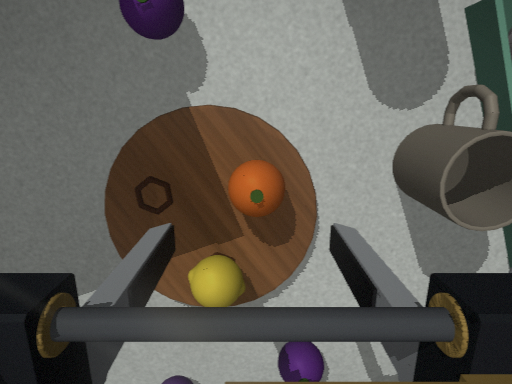

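View pics/t9.png

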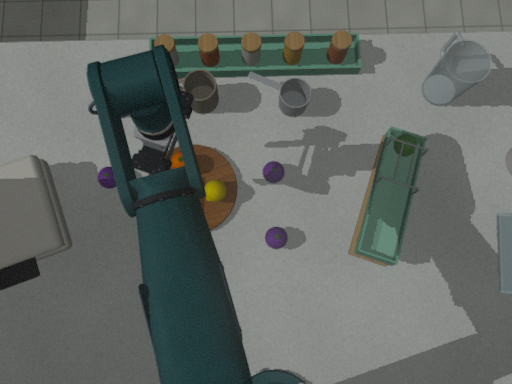

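The mandarin is at (257,188) against a prediction of (254,186), which is about 2–3 mm off. The lemon is undisturbed at (217,281). The top view shows the lime at (404,146), at the low end of the chute.

Run:
```python
from h import *
t=optics.snapshot('scene');T=optics.snapshot('top');s=wrist();print(s['obs']['tool_pos'],s['obs']['ee_rot'])
for X in ([.6126,.2153,.046],[.6135,.2135,.046],[.538,.1325,.046]): print(proj(s,X))
h=cv2.cvtColor(s['image'],cv2.COLOR_RGB2HSV);m=cv2.inRange(h,(3,190,60),(17,255,255));
n,l,st,ce=cv2.connectedComponentsWithStats(m);k=1+np.argmax(st[1:,4]);print(st[k],ce[k])
x,e=tri([ray(t,157,329),ray(T,404.5,146)]);a=np.radians(159.64);d=x-[.445,-.277,.084];print(x,e,'rel',d@[np.cos(a),np.sin(a),0],d@[-np.sin(a),np.cos(a),0],d[2])
```

```text
[0.61316087 0.21393607 0.15110178] [-3.14069602e+00 -1.60902008e-03 -3.57648928e-01]
(np.float64(250.42778037182083), np.float64(186.21599244128672))
(np.float64(251.90731232292933), np.float64(187.5532856581834))
(np.float64(212.58820001599236), np.float64(279.41554405897375))
[ 225  161   55   56 2205] [251.70839002 187.86802721]
[ 0.63817529 -0.34973862  0.05200762] [np.float64(0.0002880503925324611), np.float64(0.00028805039253251136)] rel -0.20641373543807803 0.0009851948759722138 -0.031992380195125986
```

The lime measures (-206, 1, -32) mm in the mouth frame, so it is at the stop. The mandarin is at (0.6135, 0.2135). I'll grip it now.

>>> arm_command([
  [1,0.001,-0.001,-0.05,0],
  [1,0.001,-0.001,-0.1,0],
  [1,0.001,-0.001,-0.123,0],
  [1,0.001,-0.001,-0.123,0],
  [1,0.001,-0.001,-0.123,0],
])

```text
time: 13.1
tool_pos: [0.6151, 0.2139, 0.0292]
ee_rot: [-3.139, -0.003, -0.357]
wrist_force: [0.5, 0.6, 0.2]
width: 0.094
```

>>> arm_command([
  [0,0,0,0,0],
  [0,0,0,0,0],
  [0,0,0,0,0],
  [0,0,0,0,0],
  [0,0,0,0,0],
  [0,0,0,0,0],
  [0,0,0,0,0],
  [0,0,0,0,0],
  [0,0,0,0,0],
])

```text
time: 14.22
tool_pos: [0.6138, 0.2137, 0.0269]
ee_rot: [-3.142, -0.0, -0.356]
wrist_force: [0.4, -0.8, 1.0]
width: 0.0528
```

Gripped at the same width as the lime. I'll lift and travel back over the mouth.

>>> arm_command([
  [0,0,0,0.01,0],
  [0,0,0,0.04,0],
  [0,0,0,0.09,0],
  [0,0,0,0.14,0],
  [0,0,0,0.16,0],
  [0,0,0,0.16,0],
])

```text
time: 14.98
tool_pos: [0.6147, 0.2141, 0.1901]
ee_rot: [-3.138, -0.004, -0.356]
wrist_force: [0.3, 0.0, -1.3]
width: 0.0524
```

>>> arm_command([
  [0,-0.019,-0.055,0,0],
  [0,-0.038,-0.11,0,0],
  [0,-0.058,-0.167,0,0],
  [0,-0.077,-0.225,0,0],
  [0,-0.097,-0.282,0,0],
  [0,-0.117,-0.34,0,0],
  [0,-0.136,-0.398,0,0],
  [0,-0.156,-0.455,0,0],
  [0,-0.168,-0.49,0,0],
  [0,-0.168,-0.49,0,0],
])

```text
time: 16.23
tool_pos: [0.4437, -0.2777, 0.1845]
ee_rot: [-3.141, 0.004, -0.361]
wrist_force: [0.7, 0.5, -1.3]
width: 0.0529
```

Run:
```python
from h import *
s=wrist();save(s,'w10.png');print(s['obs']['tool_pos'],s['obs']['ee_rot'],s['obs']['width'])
```

```text
[ 0.44371234 -0.27773069  0.18454325] [-3.14050652  0.00407346 -0.36095116] 0.05287420597261248
```

View pics/w10.png

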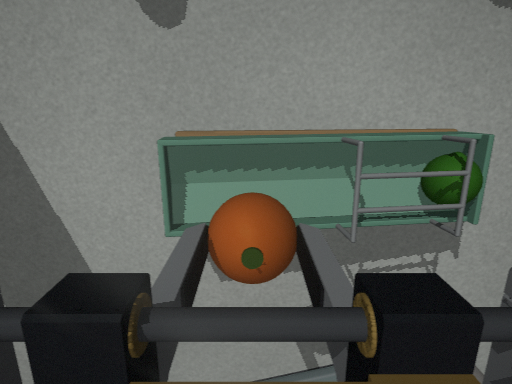

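The mandarin is held at (252,238) over the mouth, and the lime rests at the stop at (452,178). I'll lower and release the same way as before.

>>> arm_command([
  [0,0,0,0,0],
  [0,0,0,-0.05,0],
  [0,0,0,-0.09,0],
  [0,0,0,-0.11,0],
  [0,0,0,-0.117,0],
  [0,0,0,-0.117,0],
  [0,0,0,-0.117,0],
])

```text
time: 17.15
tool_pos: [0.4467, -0.2766, 0.0714]
ee_rot: [3.141, -0.003, -0.356]
wrist_force: [0.6, -0.0, -0.4]
width: 0.0531
```

>>> arm_command([
  [0.75,0,0,0,0],
  [0.75,0,0,0,0],
  [0.75,0,0,0,0],
  [0.75,0,0,0.01,0],
  [0.75,0,0,0.06,0],
  [0.75,0,0,0.12,0],
  [0.75,0,0,0.12,0],
  [0.75,0,0,0.12,0],
  [0.75,0,0,0.12,0],
])

```text
time: 18.27
tool_pos: [0.4447, -0.2756, 0.1879]
ee_rot: [-3.14, 0.004, -0.357]
wrist_force: [-0.3, 0.3, -0.3]
width: 0.0704
```

>>> arm_command([
  [1,-0.04,0.04,0.02,0],
  [1,-0.08,0.08,0.02,0],
  [1,-0.1,0.12,0.02,0],
  [1,-0.1,0.16,0.02,0],
  [1,-0.1,0.2,0.02,0],
  [1,-0.1,0.2,0.02,0],
  [1,-0.1,0.2,0.02,0],
  [1,-0.1,0.2,0.02,0],
  [1,-0.1,0.2,0.02,0],
  [1,-0.1,0.2,0.02,0],
])

```text
time: 19.52
tool_pos: [0.3457, -0.0768, 0.2098]
ee_rot: [3.142, 0.0, -0.358]
wrist_force: [-0.8, 0.0, 0.2]
width: 0.0942
```

```bash
cat > fin.py <<'E'
from h import *
import sys
t=optics.snapshot('scene');T=optics.snapshot('top');save(t,'s%s.png'%sys.argv[1]);save(T,'t%s.png'%sys.argv[1])
a=np.radians(159.64)
def c(s,lo,hi,b):
    h=cv2.cvtColor(s['image'],cv2.COLOR_RGB2HSV);m=cv2.inRange(h,lo,hi);M=np.zeros_like(m);M[b[1]:b[3],b[0]:b[2]]=m[b[1]:b[3],b[0]:b[2]]
    v,u=np.nonzero(M);print(len(u));return (u.min()+u.max())/2,(v.min()+v.max())/2
for n,lo,hi in (('mand',(3,180,40),(17,255,255)),):
    p=c(t,lo,hi,(115,215,175,350));q=c(T,lo,hi,(365,125,420,260));x,e=tri([ray(t,*p),ray(T,*q)])
    d=x-[.445,-.277,.084];print(n,p,q,x,e,'rel',d@[np.cos(a),np.sin(a),0],d@[-np.sin(a),np.cos(a),0],d[2])
o=robot.get_obs();print(o['time'],o['tool_pos'],o['wrist_force'])
E
python3 fin.py 11
```

```text
238
162
mand (np.float64(153.0), np.float64(305.5)) (np.float64(399.5), np.float64(164.5)) [ 0.58844551 -0.32766919  0.06340253] [np.float64(0.001538826296342261), np.float64(0.0015388262963423947)] rel -0.15211247454797133 -0.0024035803989394824 -0.02059747410085666
19.625 [ 0.34563479 -0.0766169   0.20985724] [ 0.1268589  -0.03545488 -0.28887689]
```

View pics/s11.png

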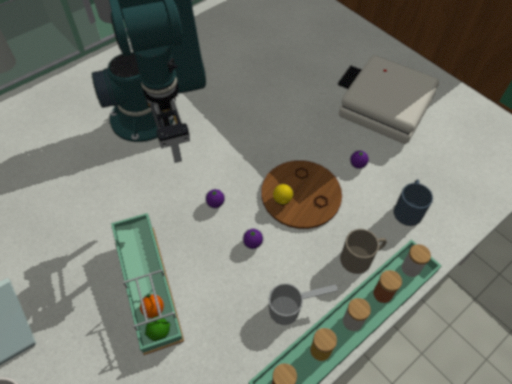

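View pics/t11.png

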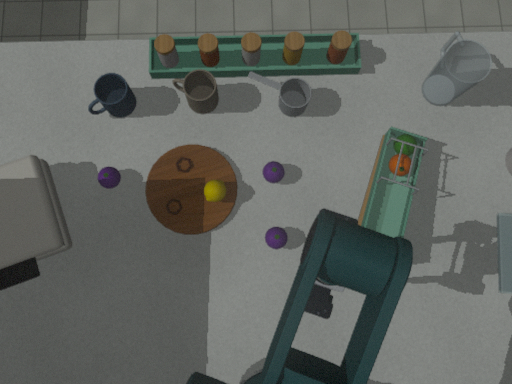

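The mandarin lies right behind the lime at (-152, -2, -21) mm in the mouth frame, and the lemon is still in its seat at (215,190). I'll wait about a second to let things settle, re-check, and hand in.

>>> arm_command([
  [1,0,0,0,0],
  [1,0,0,0,0],
  [1,0,0,0,0],
  [1,0,0,0,0],
  [1,0,0,0,0],
  [1,0,0,0,0],
  [1,0,0,0,0],
  [1,0,0,0,0],
])

```text
time: 20.62
tool_pos: [0.3456, -0.0763, 0.2099]
ee_rot: [3.142, -0.0, -0.356]
wrist_force: [0.3, 0.8, -0.4]
width: 0.0943
```

```bash
python3 fin.py 12 && python3 -c "
import cv2
for c in 'st':print(cv2.absdiff(cv2.imread(f'pics/{c}11.png'),cv2.imread(f'pics/{c}12.png')).max())
from bench import robot;print(robot.close_job())"
```

```text
237
171
mand (np.float64(153.0), np.float64(305.5)) (np.float64(400.0), np.float64(164.5)) [ 0.58847674 -0.32815552  0.06422176] [np.float64(0.0020616713441580087), np.float64(0.0020616713441581214)] rel -0.15231095528058156 -0.001958506676030733 -0.01977824006257807
20.725 [ 0.34562612 -0.07631204  0.20988479] [ 0.13941923 -0.10120099  0.32193037]
22
44
the job is handed in; nothing more can be done
None
```

The lime and then the mandarin were rolled down the chute, and the job was handed in at about 20.7 s. No verdict is reported.

**First grasp:** my first try at the lime closed on nothing, because I lifted before the fingers had shut. The lime stayed in its seat and the second grip held.

**Last checks, in the mouth frame:**

| Fruit | Measured (x, y, z), mm | Nominal x, z, mm |
|---|---|---|
| Lime | -206, 1, -32 | -205, -25 |
| Mandarin | -152, -2, -20 | -150, -18 |

- **Lime:** this was measured before the mandarin went in. Afterwards I only saw in the pictures that it was still at the stop. Its height reads 7 mm low, but my two-camera heights also came out 4–8 mm low for the fruits on the board, and it is still inside the tolerance.
- **Mandarin:** its position stayed within 1 mm over the last second. The last two pairs of pictures differed by up to 22 and 44 grey levels; I put that down to image noise and did not look into it.
- **Lemon:** it is in its seat, at the same place in the top picture as at the start.
- **Robot:** the gripper is open and clear of everything.

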